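Move the screwdriver from the pen block to the tool cup

TASK

Somebody has left the yellow-handled screwdriver standing in the wooden pen block. Pull it straight up out of its hole, lower it tip first into the steel tool cup until the tip is well down inside, and only then let go, so that it stands in the cup. Leave the blue-capped marker standing in the block and the cup upright.

Things in the scene. Friction and masses are not known exactly. Their poses are not given: they have to be found in the camera images.
- screwdriver: Screwdriver, 181 mm long, standing tip down in one of the two outer holes of the pen block, leaning a few degrees: yellow handle 25 mm in diameter and 84 mm long at the top, thin steel shaft 5 mm in diameter and 98 mm long below; about 65 g, centre of mass in the handle. Origin: the lower end (the tip of the shaft); its z axis points up along the shaft to the handle.
- screwdriver_handle (a point): Centre of the screwdriver's handle, on its axis, 138 mm above the tip (half-way along the 84 mm handle): the place to grip it. Same axes as the screwdriver.
- pen_block: Light wooden pen block, fixed to the worktop, 140 mm (its own x) by 50 mm (its own y) by 80 mm high, with three round upright holes of 15 mm, 74 mm deep, in a row along its x at -48, 0 and +48 mm. The screwdriver and the marker stand in the two outer holes, in either order; the middle one is empty. Origin: centre of the underside.
- marker: Slim marker with a blue cap on top, 140 mm long, 11 to 15 mm thick, standing in the other outer hole of the block, its top about 66 mm above the block, nearly upright; stays there. Origin: its lower end; z points up along it.
- tool_cup: Plain round steel tool cup, open at the top, empty, standing loose on the mat, 0.5 kg: 66 mm outside diameter, 60 mm inside, 95 mm high, floor 6 mm thick. Origin: centre of the underside; z up.

How it is judged:
By the outcome, as a careful person would: the job done as asked, in the order asked, and still so for the second after the job is handed in, with the robot touching nothing.
It also fails if it takes over 35 s, if anything falls off the work surface, if the arm or the gripper's body presses on something with over 40 N, if the wrist force passes 120 N, or if a joint passes its speed limit or range.

ROBOT

A 6-joint arm with a two-finger parallel gripper is mounted at the origin on a cart in front of the work surface, level with it; the furniture and walls round the work are solid. World frame = base frame: x ahead of the robot, y to its left, z up, the work surface at z = 0. Lengths are in m, angles in rad, forces in N, time in s.
With the tool pointing down it reaches from about 0.3 to 0.875 m from the base axis. Payload 6.4 kg.
Tool frame: the origin (TCP) lies midway between the tips of the shut fingers; the grasp point (between the pads) lies 19 mm behind it; x points along the fingers, y is the direction in which the jaws open and shut, and the axes are right-handed (so a half turn about x gives the same grasp; the last joint's range is limited). The gripper opens to 85 mm and grips with 20 to 120 N. Pads are 22 mm wide; open, the fingers measure 114 mm over their backs; the gripper's body (76 mm by 85 mm) begins 54 mm behind the grasp point. The pads swing forward as they close: fully open they stand 13 mm farther back than shut.
Start: joints at [-1.361, 0.181, 1.607, -0, 1.354, -0.206], TCP at [0.232, -0.526, 0.231] pointing down, gripper open.
Joint ranges: [-2.99, 2.99], [-0.89, 2.07], [0.3, 2.58], [-1.14, 4.28], [0, 2.63], [-3.12, 3.12]. Speed limits (rad/s): [2.57, 2.57, 3.01, 3.14, 3.14, 3.14].

INTERFACE

Orientations are given as a unit quaternion [w, x, y, z].
In Python, from bench import ctrl gives the robot as it stands.
- The arm moves only by the tool servo_tool, never from a script. Its argument "targets" is a list of rows, each a list of 7 numbers: the turn, a rotation vector about the tool's x, y, z in rad, then the shift along the tool's x, y, z in mm, then the opening, from -1 (shut) to 1 (fully open). A call has exactly 8 rows; each row is the pose to reach, as a shift and turn from the pose measured when the call began, along the tool's axes at that moment; what a row does not reach only later rows make up. A row lasts 1/8 s, in which the tool goes at most 62.5 mm and 10.7 degrees, less where a joint would pass 70% of its speed; a pose out of reach is approached as far as the arm can. A call with a gripper value outside its range is refused whole. The fingers move at their own pace and stop on an object; the grip force is fixed at half the most. Time passes only in rows, so rows that repeat a pose let the fingers close, or fill a call up. It gives the time, the measured TCP pose, the force and the opening at its end, in the units of the state.
- ctrl.get_obs(): the state, without advancing time (a new reading comes with each control period).
- ctrl.camera(name): name is "side" or "top" or "wrist"; returns a dict with "pixels" (400x640x3 uint8, blue, green, red), "intrinsics" (3x3 intrinsics, pixels), "R" (3x3) and "t" (3): a world point X has camera coordinates R X + t; the wrist camera has in their place "tool_from_camera" (4x4, takes a point from camera to tool coordinates, whose origin is the TCP and whose axes are the tool frame's). Camera axes: x right, y down, z forward; pixel columns grow to the right and rows downward; lengths in m; the calibration is good to about 2 mm. A picture is of the moment at which its call begins: read the wrist's pose just before it. There is no depth.
- ctrl.hand_in(): hands the job in, once; it reports no verdict.
The state is a dict: "time_s": time; "q": joint angles; "dq": joint speeds; "joint_efforts": joint torques, N m; "eef_pos": TCP position; "eef_rot": TCP orientation; "wrist_force": force on the tool from outside, world axes, zero at the start; "torque": the same for the moment, N m; "opening": opening from 0.0 (shut) to 1.0 (fully open).
Only numpy, scipy, OpenCV 4.12 (cv2) and the standard library are available. Lean on these libraries where they do the work, as an engineer would, in place of code of your own. Each camera call takes 0.05 s, during which the arm holds its last target.

## Working session

There is one attempt and no reset: what is moved stays moved. The work goes in short steps, Python scripts to look and compute and a tool call to move; the robot and the scene stay as the last step left them, time stands still between calls to the robot, and variables do not carry over. Pictures are saved under pics/ and viewed, and the job is handed in when it is done.

Besides the shell and the picture viewer there is one more tool, called after ">>>" by a JSON object that holds its "name" and its "arguments". servo_tool: Moves the arm, as the interface text tells. Its arguments: {"type":"object","properties":{"targets":{"type":"array","items":{"type":"array","items":{"type":"number"}}}},"required":["targets"]}

```bash
mkdir -p pics
python3 - <<'E'
from bench import ctrl
import cv2, numpy as np, pickle
o=ctrl.get_obs(); print({k:np.round(v,4) for k,v in o.items()})
d={}
for n in ["side","top","wrist"]:
    c=ctrl.camera(n); d[n]=c; cv2.imwrite(f"pics/{n}0.png",c["pixels"])
    print(n,{k:np.round(v,3).tolist() for k,v in c.items() if k!="pixels"})
pickle.dump((o,d),open("s0.pkl","wb"))
E
```

```text
{'time_s': np.float64(0.0), 'q': array([-1.3613,  0.1816,  1.608 ,  0.    ,  1.3538, -0.2063]), 'dq': array([-0.0003, -0.0004,  0.0007, -0.0004, -0.0005,  0.0004]), 'joint_efforts': array([ 1.40000e-03, -4.44877e+01, -3.51332e+01, -2.00000e-04,
        9.10000e-03,  0.00000e+00]), 'eef_pos': array([ 0.2321, -0.5255,  0.2304]), 'eef_rot': array([ 0.1453,  0.6919,  0.1466, -0.6919]), 'wrist_force': array([0.6632, 0.2122, 0.2304]), 'torque': array([-0.0242, -0.0573,  0.018 ]), 'opening': np.float64(1.0025)}
side {'intrinsics': [[481.679, 0.0, 320.121], [0.0, 481.679, 192.855], [0.0, 0.0, 1.0]], 'R': [[-0.99, -0.142, 0.021], [-0.11, 0.661, -0.742], [0.091, -0.736, -0.67]], 't': [0.549, 0.296, 0.693]}
top {'intrinsics': [[375.126, 0.0, 327.129], [0.0, 375.126, 201.963], [0.0, 0.0, 1.0]], 'R': [[-0.14, -0.99, 0.003], [-0.961, 0.135, -0.242], [0.239, -0.037, -0.97]], 't': [-0.162, 0.63, 0.823]}
wrist {'intrinsics': [[293.158, 0.0, 317.735], [0.0, 293.158, 199.486], [0.0, 0.0, 1.0]], 'tool_from_camera': [[-0.0, -0.302, 0.953, -0.143], [1.0, 0.0, 0.0, 0.001], [-0.0, 0.953, 0.302, -0.077], [0.0, 0.0, 0.0, 1.0]]}
```

View pics/side0.png

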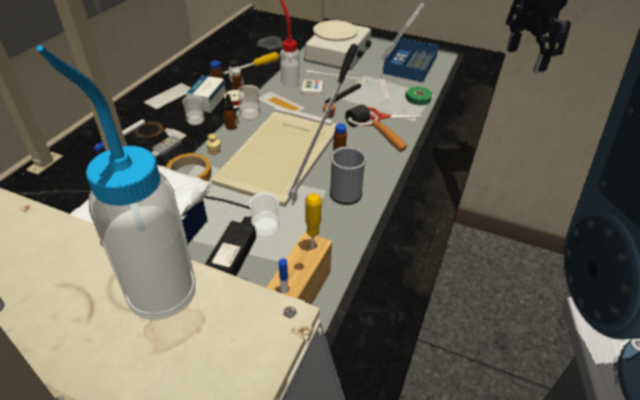

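View pics/top0.png

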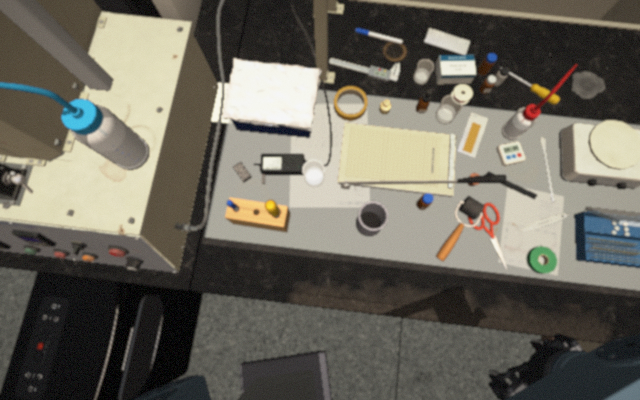

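View pics/wrist0.png

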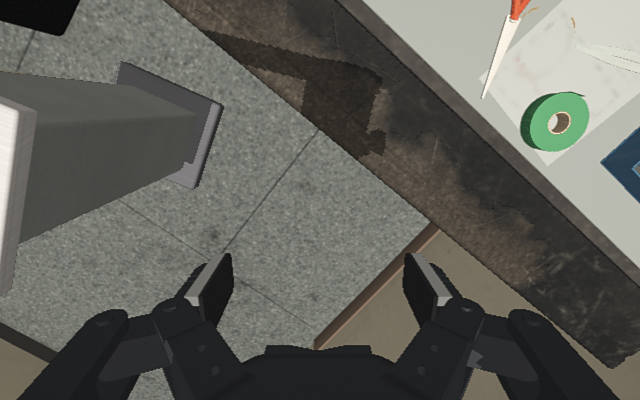

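Side view: yellow handle about (313,213), cup (347,175), marker (283,270). Top view: handle (271,208), cup (372,218), marker (231,204). The wrist view shows only floor and mat edge. Next I triangulate.

```bash
cat > h.py <<'E'
import numpy as np, cv2
def ray(c,uv):
    K,R,t=map(np.array,(c["intrinsics"],c["R"],c["t"]))
    d=R.T@np.linalg.solve(K,np.array([uv[0],uv[1],1.0])); return -R.T@t,d/np.linalg.norm(d)
def onz(c,uv,z):
    o,d=ray(c,uv); return o+d*(z-o[2])/d[2]
def tri(c1,u1,c2,u2):
    A=np.zeros((3,3));b=np.zeros(3);rs=[ray(c1,u1),ray(c2,u2)]
    for o,d in rs:
        P=np.eye(3)-np.outer(d,d);A+=P;b+=P@o
    X=np.linalg.solve(A,b); return X,[np.linalg.norm((np.eye(3)-np.outer(d,d))@(X-o)) for o,d in rs]
def proj(c,X):
    p=np.array(c["R"])@X+np.array(c["t"]); p=np.array(c["intrinsics"])@p; return p[:2]/p[2]
def ymask(im):
    h=cv2.cvtColor(im,cv2.COLOR_BGR2HSV); return cv2.inRange(h,(20,150,80),(35,255,255))
E
python3 - <<'E'
from h import *; import pickle
o,d=pickle.load(open("s0.pkl","rb"))
for n,(u,v) in {"side":(313,230),"top":(300,210)}.items():
    im=d[n]["pixels"]; m=ymask(im)
    k,l,s,c=cv2.connectedComponentsWithStats(m)
    for i in range(1,k):
        if s[i,4]>15:
            ys,xs=np.where(l==i); mu,ev,_=cv2.PCACompute2(np.c_[xs,ys].astype(np.float32),None)[0:3]
            print(n,s[i],c[i].round(2),ev[0].round(3))
    h,w=(130,200)
    z=im[v-75:v+75,u-100:u+100]; cv2.imwrite(f"pics/{n}_z.png",cv2.resize(z,None,fx=4,fy=4,interpolation=cv2.INTER_CUBIC))
E
```

```text
side [253  51  26  15 220] [266.02  58.26] [ 0.948 -0.318]
side [306 193  15  44 549] [312.87 213.62] [-0.019  1.   ]
top [530  83  20  16 169] [539.54  90.02] [0.891 0.454]
top [549  94  11  11  77] [554.27  99.03] [ 0.785 -0.62 ]
top [465 124  13  27  94] [471.18 137.98] [-0.322  0.947]
top [265 200  14  16 137] [271.61 207.55] [0.543 0.84 ]
```

View pics/side_z.png

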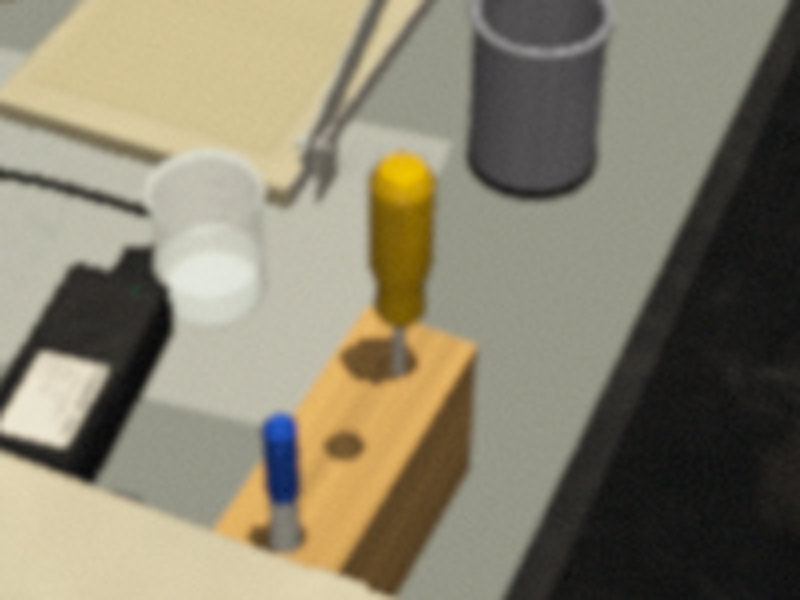

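View pics/top_z.png

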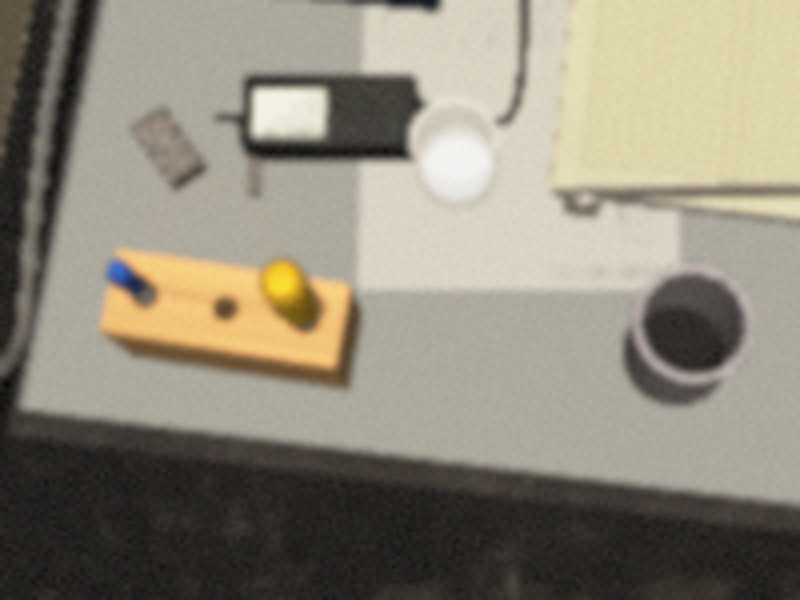

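Zooms: the handle runs from (314,194) to (313,236) in side and from about (271,204) to (276,212) in top. The cup rim centre is at side (348,159), top (373,216). The screwdriver hole is near side (308,245).

Run:
```python
from h import *; import pickle
o,d=pickle.load(open("s0.pkl","rb")); S,T=d["side"],d["top"]
np.set_printoptions(precision=4,suppress=True)
print("cup",tri(S,(348.2,158.7),T,(373,216.2)),onz(S,(348.2,158.7),.095),onz(T,(373,216.2),.095))
for n,a,b in [("mid",(299,266.4),(256.5,212)),("scr",(308,244.5),(278,215)),("mkhole",(282,289),(236.5,209))]:
    print(n,onz(S,a,.08),onz(T,b,.08))
print("shaft entry",onz(S,(312.4,248),.08))
# handle centroid
print("hc",tri(S,(312.9,214),T,(272.6,207.8)))
print("dome",tri(S,(313.7,196),T,(270.7,204.8)))
print("marker top",tri(S,(283.2,260),T,(229.5,202.5)))
bs=[(115,250),(355,285),(340,372),(100,330)]
P=[onz(T,(200+u/4,135+v/4),.08) for u,v in bs]; print(np.array(P),np.mean(P,0))
```

```text
cup (array([ 0.5497, -0.3486,  0.0953]), [np.float64(0.0014842827671169298), np.float64(0.00148428276711687)]) [ 0.5512 -0.3495  0.095 ] [ 0.5483 -0.3485  0.095 ]
mid [ 0.6014 -0.0831  0.08  ] [ 0.5997 -0.0782  0.08  ]
scr [ 0.5948 -0.1305  0.08  ] [ 0.5853 -0.128   0.08  ]
mkhole [ 0.6191 -0.0364  0.08  ] [ 0.6136 -0.0318  0.08  ]
shaft entry [ 0.5866 -0.1242  0.08  ]
hc (array([ 0.5862, -0.1257,  0.156 ]), [np.float64(0.0006528013040545525), np.float64(0.0006528013040545364)])
dome (array([ 0.5848, -0.1266,  0.1923]), [np.float64(0.0014178082109066387), np.float64(0.001417808210906676)])
marker top (array([ 0.613 , -0.0329,  0.1517]), [np.float64(0.0013682148394476457), np.float64(0.0013682148394476396)])
[[ 0.6444 -0.0157  0.08  ]
 [ 0.603  -0.1557  0.08  ]
 [ 0.552  -0.1409  0.08  ]
 [ 0.5968 -0.0032  0.08  ]] [ 0.599  -0.0789  0.08  ]
```

Run:
```python
from h import *; import pickle
o,d=pickle.load(open("s0.pkl","rb")); S,T=d["side"],d["top"]
np.set_printoptions(precision=4,suppress=True)
for p in [(0,0,0),(0.3,0,0),(0,0,.4),(.23,-.526,.23),(.6,.1,.0)]: print(p,proj(S,np.array(p)),proj(T,np.array(p)))
for b in [(150,243),(138,238)]: print(tri(S,(320,317),T,b))
cv2.imwrite("pics/topl.png",cv2.resize(T["pixels"][180:380,0:260],None,fx=3,fy=3))
from scipy.spatial.transform import Rotation as R
q=o["eef_rot"]; r=R.from_quat(q,scalar_first=True); print(r.as_matrix())
```

```text
(0, 0, 0) [701.4416 398.4636] [253.3785 489.2055]
(0.3, 0, 0) [488.4457 368.5655] [241.7043 345.2706]
(0, 0, 0.4) [951.2908 191.8595] [188.7218 662.097 ]
(0.23, -0.526, 0.23) [523.6381  66.7669] [509.4808 359.0747]
(0.6, 0.1, 0.0) [277.7839 404.2727] [192.8082 228.0583]
(array([0.5372, 0.1053, 0.2333]), [np.float64(0.007359743280248803), np.float64(0.00735974328024865)])
(array([0.5406, 0.1181, 0.2542]), [np.float64(0.0024350277619545114), np.float64(0.0024350277619546693)])
[[-0.0003  0.4039 -0.9148]
 [ 0.0017 -0.9148 -0.4039]
 [-1.     -0.0017 -0.0004]]
```

View pics/topl.png

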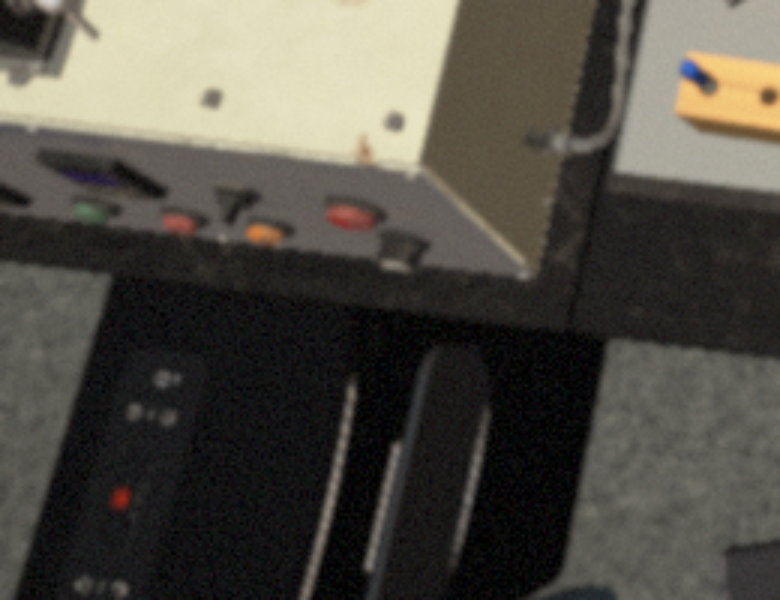

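>>> {"name": "servo_tool", "arguments": {"targets": [[-0.1,0,0,-5,-22,-48,1],[-0.2,0,0,-10,-44,-96,1],[-0.3,0,0,-15,-66,-144,1],[-0.4,0,0,-20,-88,-192,1],[-0.5,0,0,-25,-110,-240,1],[-0.6,0,0,-30,-132,-288,1],[-0.7,0,0,-35,-154,-336,1],[-0.85,0,0,-40,-176,-384,1]]}}

```text
time_s: 1.15
eef_pos: [0.5132, -0.208, 0.2709]
eef_rot: [0.419, 0.569, 0.42, -0.569]
wrist_force: [0.4, -1.2, 0.1]
opening: 1.002
```

```bash
cat >> h.py <<'E'
from scipy.spatial.transform import Rotation as Rn
def totool(o,X):
    r=Rn.from_quat(o["eef_rot"],scalar_first=True); return r.inv().apply(np.array(X)-o["eef_pos"])*1000
def wcam(o,c):
    r=Rn.from_quat(o["eef_rot"],scalar_first=True).as_matrix(); M=np.eye(4);M[:3,:3]=r;M[:3,3]=o["eef_pos"]
    W=np.linalg.inv(M@np.array(c["tool_from_camera"])); return {**c,"R":W[:3,:3],"t":W[:3,3]}
def rotv(o,Rw): # rotvec in tool axes to reach world rotation Rw
    return (Rn.from_quat(o["eef_rot"],scalar_first=True).inv()*Rn.from_matrix(Rw)).as_rotvec()
E
python3 - <<'E'
from h import *
from bench import ctrl
np.set_printoptions(precision=4,suppress=True)
o=ctrl.get_obs(); print(o["eef_pos"],o["time_s"],o["dq"]); 
y=np.array([.954,-.30,0]);y/=np.linalg.norm(y);x=np.array([0,0,-1.]);Rw=np.c_[x,y,np.cross(x,y)]
print(rotv(o,Rw),totool(o,[.586,-.1255,.27]))
E
```

```text
[ 0.5132 -0.208   0.2709] 1.15 [ 0.7858  0.2546 -0.3544 -0.0009  0.0964 -0.4222]
[ 0.0041 -0.0012  0.0008] [   0.9936   45.0745 -100.32  ]
```

>>> {"name": "servo_tool", "arguments": {"targets": [[0,0,0,0,15,-35,1],[0,0,0,1,30,-70,1],[0,0,0,1,45,-100,1],[0,0,0,1,45,-100,1],[0,0,0,1,45,-100,1],[0,0,0,1,45,-100,1],[0,0,0,1,45,-100,1],[0,0,0,1,45,-100,1]]}}

```text
time_s: 2.15
eef_pos: [0.5856, -0.1263, 0.2702]
eef_rot: [0.419, 0.57, 0.42, -0.569]
wrist_force: [-0.1, 0.0, -0.4]
opening: 1.001
```

Run:
```python
from h import *
from bench import ctrl
import pickle
np.set_printoptions(precision=4,suppress=True)
o=ctrl.get_obs(); c=ctrl.camera("wrist"); s=ctrl.camera("side"); t=ctrl.camera("top"); pickle.dump((o,c,s,t),open("s1.pkl","wb"))
print(o["eef_pos"],o["time_s"],np.abs(o["dq"]).max(),o["q"])
cv2.imwrite("pics/w1.png",c["pixels"]); cv2.imwrite("pics/s1.png",s["pixels"])
W=wcam(o,c)
for p in [(.586,-.1255,.187),(.586,-.1255,.08),(.5497,-.3486,.095)]: print(p,proj(W,np.array(p)))
```

```text
[ 0.5856 -0.1263  0.2702] 2.15 0.004664825304278029 [-0.411   0.2047  1.5     0.001   1.4377 -0.1096]
(0.586, -0.1255, 0.187) [317.3003 204.5207]
(0.586, -0.1255, 0.08) [317.4434 175.248 ]
(0.5497, -0.3486, 0.095) [340.9702 340.7799]
```

View pics/w1.png

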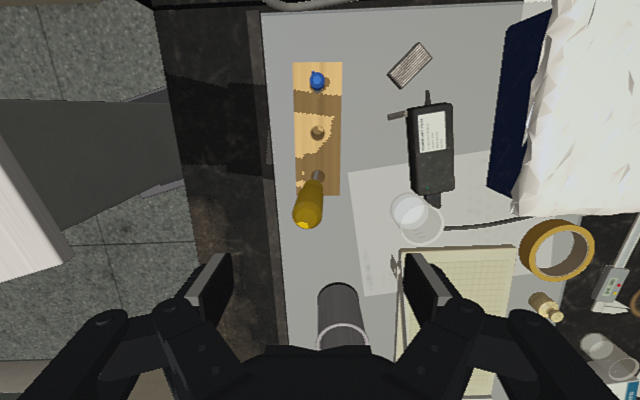

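View pics/s1.png

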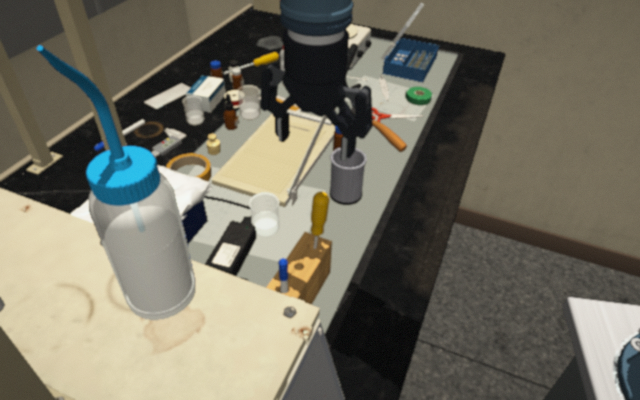

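The wrist view puts the handle top at about (306,222), where my estimate predicted (317,204). The side view also shows it further right, at (320,196) instead of (314,194). So its lean has changed since the first picture. I'll re-measure and check whether it is still moving.

Run:
```python
from h import *
from bench import ctrl
import pickle
np.set_printoptions(precision=4,suppress=True)
o1,c1,s1,t1=pickle.load(open("s1.pkl","rb"));
o=ctrl.get_obs(); c=ctrl.camera("wrist"); s=ctrl.camera("side"); t=ctrl.camera("top"); pickle.dump((o,c,s,t),open("s2.pkl","wb"))
print(o["time_s"])
def comps(n,im):
    k,l,st,ce=cv2.connectedComponentsWithStats(ymask(im))
    for i in range(1,k):
        if st[i,4]>60: print(n,st[i],ce[i].round(2))
for n,im in [("w1",c1),("w2",c),("s1",s1),("s2",s),("t1",t1),("t2",t)]: comps(n,im["pixels"])
a=c["pixels"][50:250,230:430]; b=s["pixels"][160:310,250:400]
cv2.imwrite("pics/w2z.png",cv2.resize(a,None,fx=3,fy=3,interpolation=cv2.INTER_CUBIC));cv2.imwrite("pics/s2z.png",cv2.resize(b,None,fx=4,fy=4,interpolation=cv2.INTER_CUBIC))
```

```text
2.3
w1 [ 293  179   31   50 1151] [308.73 204.83]
w1 [527 224  68  57 845] [561.29 250.64]
w2 [ 293  180   30   49 1147] [308.72 205.09]
w2 [528 225  67  56 832] [561.19 250.89]
s1 [253  51  26  15 227] [266.18  58.15]
s1 [312 192  17  44 544] [319.06 212.65]
s2 [253  51  26  15 227] [266.19  58.15]
s2 [312 192  17  44 545] [319.03 212.56]
t1 [530  83  20  15 169] [539.56  90.12]
t1 [549  94  12  11  84] [554.37  98.94]
t1 [466 125  12  26  97] [471.49 136.87]
t1 [268 205  13  14 124] [274.07 211.19]
t2 [530  83  20  15 172] [539.56  90.04]
t2 [549  94  12  11  83] [554.52  98.93]
t2 [465 124  14  27  92] [472.03 136.01]
t2 [268 205  13  14 124] [274.07 211.27]
```

View pics/w2z.png

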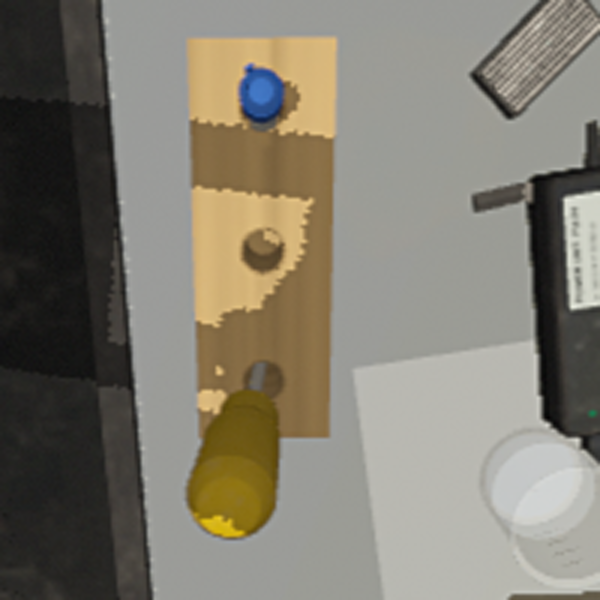

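View pics/s2z.png

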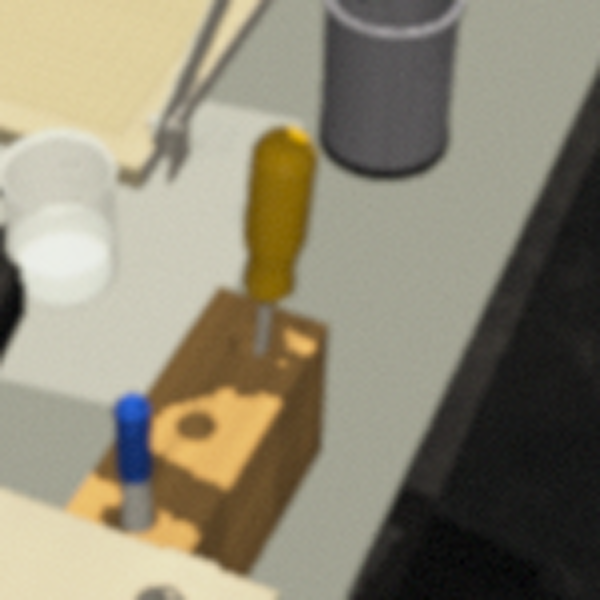

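Run:
```python
from h import *
import pickle
np.set_printoptions(precision=4,suppress=True)
o,c,s,t=pickle.load(open("s2.pkl","rb")); W=wcam(o,c)
print("cen w-s",tri(W,(308.7,205.),s,(319,212.6)));print("cen s-t",tri(s,(319,212.6),t,(274.1,211.2)));print("cen w-t",tri(W,(308.7,205.),t,(274.1,211.2)))
d=tri(W,(307.6,216.5),s,(320.9,196.5));b=tri(W,(313.2,184.5),s,(317,234));print("dome",d,"bot",b)
print("hole",onz(W,(230+263/3,50+380/3),.08),"mid",onz(W,(230+263/3,50+250/3),.08),"shaft",onz(W,(230+258/3,50+378/3),.08))
# corners of block
P=[onz(W,(230+u/3,50+v/3),.08) for u,v in [(188,38),(337,38),(329,438),(199,438)]];print(np.array(P),np.mean(P,0))
print("cup w",[onz(W,(342,y),.095) for y in (325,338,352)])
for nm,hol in [("side",(250+195/4,160+425/4))]: print(onz(s,hol,.08))
a=(d[0]-b[0]);a/=np.linalg.norm(a);print("axis",a,np.degrees(np.arccos(a[2])))
```

```text
cen w-s (array([ 0.5767, -0.1329,  0.1545]), [np.float64(0.0017232168677047326), np.float64(0.001723216867704597)])
cen s-t (array([ 0.5774, -0.1283,  0.158 ]), [np.float64(0.0003905289308374351), np.float64(0.00039052893083723494)])
cen w-t (array([ 0.5759, -0.1297,  0.1653]), [np.float64(0.000848218930143069), np.float64(0.0008482189301432432)])
dome (array([ 0.5759, -0.1322,  0.1883]), [np.float64(0.0002318876227355928), np.float64(0.00023188762273552212)]) bot (array([ 0.5805, -0.1268,  0.1114]), [np.float64(0.0005857280431954406), np.float64(0.0005857280431953652)])
hole [ 0.5859 -0.1269  0.08  ] mid [ 0.6005 -0.0797  0.08  ] shaft [ 0.5843 -0.1255  0.08  ]
[[ 0.597  -0.0034  0.08  ]
 [ 0.6463 -0.0187  0.08  ]
 [ 0.6039 -0.157   0.08  ]
 [ 0.5547 -0.1418  0.08  ]] [ 0.6005 -0.0802  0.08  ]
cup w [array([ 0.5583, -0.3239,  0.095 ]), array([ 0.5526, -0.3442,  0.095 ]), array([ 0.5462, -0.3669,  0.095 ])]
[ 0.6019 -0.0833  0.08  ]
axis [-0.0597 -0.0694  0.9958] 5.252342810495343
```

It has settled: lean about 5.5° toward (-x,-y), handle centre near (0.579,-0.130,0.146). I'll match the tool to that lean and go down.

Run:
```python
from h import *
from bench import ctrl
np.set_printoptions(precision=4,suppress=True)
o=ctrl.get_obs()
x=-np.array([-.069,-.066,.995]);x/=np.linalg.norm(x)
y=np.array([.954,-.30,0]);y-=x*(x@y);y/=np.linalg.norm(y)
Rw=np.c_[x,y,np.cross(x,y)]
X=np.array([.579,-.1296,.148])+.019*x
print(X,rotv(o,Rw),totool(o,X))
```

```text
[ 0.5803 -0.1283  0.1291] [0.0059 0.0826 0.047 ] [140.9563  -4.4136   4.198 ]
```

>>> {"name": "servo_tool", "arguments": {"targets": [[0,0.03,0.015,10,-4.5,4,1],[0,0.06,0.03,30,-4.5,4,1],[0,0.08,0.045,55,-4.5,4,1],[0.005,0.08,0.047,80,-4.5,4,1],[0.005,0.08,0.047,105,-4.5,4,1],[0.005,0.08,0.047,130,-4.5,4,1],[0.005,0.08,0.047,141,-4.5,4,1],[0.005,0.08,0.047,141,-4.5,4,1]]}}

```text
time_s: 3.45
eef_pos: [0.5799, -0.1279, 0.1285]
eef_rot: [0.413, 0.602, 0.422, -0.537]
wrist_force: [1.2, -0.4, -1.2]
opening: 0.998
```

Run:
```python
from h import *
from bench import ctrl
np.set_printoptions(precision=4,suppress=True)
o=ctrl.get_obs(); c=ctrl.camera("wrist"); s=ctrl.camera("side")
print(o["eef_pos"],o["time_s"],np.abs(o["dq"]).max())
cv2.imwrite("pics/w3.png",c["pixels"]); cv2.imwrite("pics/s3.png",cv2.resize(s["pixels"][100:300,220:420],None,fx=3,fy=3))
```

```text
[ 0.5799 -0.1279  0.1285] 3.45 0.023610980491478903
```

View pics/w3.png

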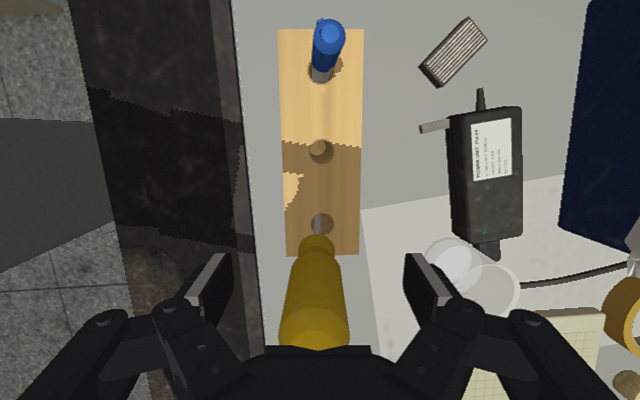

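View pics/s3.png

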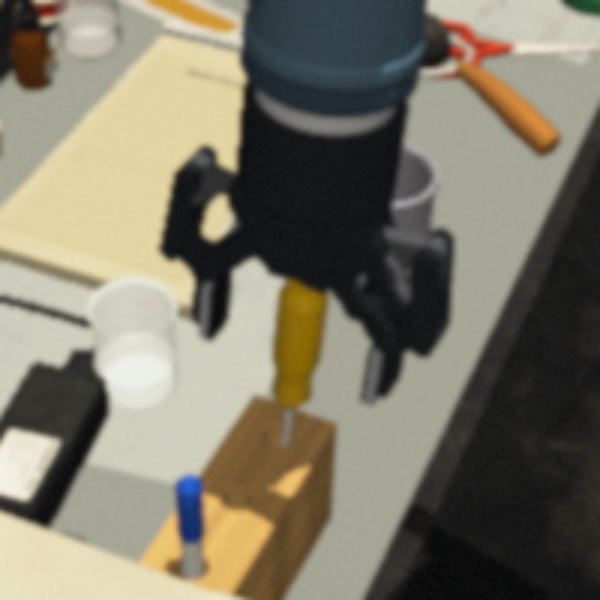

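Handle (315,300) is centred between the jaws and parallel to the tool axis. I'll check the fore-aft offset along tool z.

Run:
```python
import numpy as np,pickle
c=pickle.load(open("s2.pkl","rb"))[1]
M=np.linalg.inv(c["tool_from_camera"])
for x in (.115,.06,.025,0,-.019,-.06):
  for z in (-.005,0,.005):
    p=np.array(c["intrinsics"])@(M@[x,0,z,1])[:3]; print(x,z,(p[:2]/p[2]).round(1),p[2].round(3))
```

```text
0.115 -0.005 [317.1 189.1] 0.268
0.115 0 [317.1 194.3] 0.269
0.115 0.005 [317.1 199.5] 0.271
0.06 -0.005 [317.  209.2] 0.215
0.06 0 [317.  215.6] 0.217
0.06 0.005 [317.  221.9] 0.218
0.025 -0.005 [316.9 228. ] 0.182
0.025 0 [316.9 235.4] 0.183
0.025 0.005 [316.9 242.7] 0.185
0 -0.005 [316.8 246.4] 0.158
0 0 [316.8 254.7] 0.16
0 0.005 [316.8 262.8] 0.161
-0.019 -0.005 [316.7 264.5] 0.14
-0.019 0 [316.7 273.7] 0.141
-0.019 0.005 [316.7 282.7] 0.143
-0.06 -0.005 [316.4 325.7] 0.101
-0.06 0 [316.4 337.5] 0.102
-0.06 0.005 [316.4 349. ] 0.104
```

>>> {"name": "servo_tool", "arguments": {"targets": [[0,0,0,0,-0.5,3,1],[0,0,0,0,-0.5,3,0.2],[0,0,0,0,-0.5,3,-0.5],[0,0,0,0,-0.5,3,-1],[0,0,0,0,-0.5,3,-1],[0,0,0,0,-0.5,3,-1],[0,0,0,0,-0.5,3,-1],[0,0,0,0,-0.5,3,-1]]}}

```text
time_s: 4.55
eef_pos: [0.5796, -0.1311, 0.1299]
eef_rot: [0.414, 0.603, 0.421, -0.537]
wrist_force: [-1.0, 0.8, 2.0]
opening: 0.26
```

Run:
```python
from h import *
from bench import ctrl
np.set_printoptions(precision=4,suppress=True)
o=ctrl.get_obs(); c=ctrl.camera("wrist")
print(o["eef_pos"],o["time_s"],o["opening"],o["wrist_force"],o["torque"])
cv2.imwrite("pics/w4.png",c["pixels"])
print(totool(o,o["eef_pos"]+[0,0,.12]))
```

```text
[ 0.5796 -0.1311  0.1299] 4.55 0.2604065602259105 [-0.9955  0.7636  1.962 ] [ 0.0593  0.2135 -0.0277]
[-119.4707    5.6916   -9.7133]
```

View pics/w4.png

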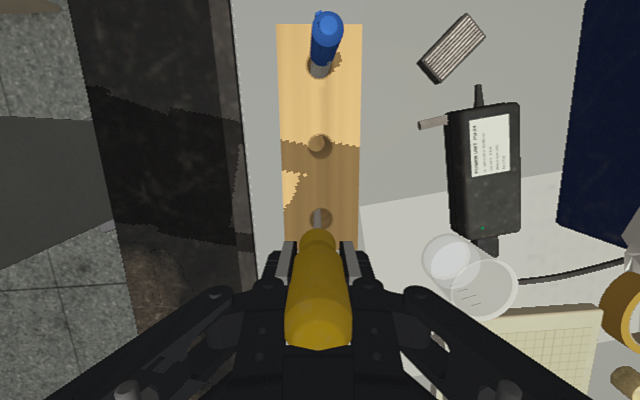

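Opening 0.26 (about 22–25 mm) with the handle held between the pads. Now I pull straight up in world z.

>>> {"name": "servo_tool", "arguments": {"targets": [[0,0,0,-8,0.4,-0.65,-1],[0,0,0,-20,0.95,-1.6,-1],[0,0,0,-35,1.65,-2.85,-1],[0,0,0,-50,2.4,-4.05,-1],[0,0,0,-68,3.2,-5.5,-1],[0,0,0,-86,4.1,-7,-1],[0,0,0,-104,4.95,-8.45,-1],[0,0,0,-116,5.5,-9.4,-1]]}}

```text
time_s: 5.6
eef_pos: [0.5799, -0.1313, 0.248]
eef_rot: [0.415, 0.603, 0.421, -0.536]
wrist_force: [0.5, -0.5, -1.0]
opening: 0.264
```

Run:
```python
from h import *
from bench import ctrl
import pickle
np.set_printoptions(precision=4,suppress=True)
o=ctrl.get_obs(); c=ctrl.camera("wrist"); s=ctrl.camera("side");t=ctrl.camera("top"); pickle.dump((o,c,s,t),open("s5.pkl","wb"))
print(o["eef_pos"],o["time_s"],o["opening"],o["wrist_force"],np.abs(o["dq"]).max())
cv2.imwrite("pics/w5.png",c["pixels"]); cv2.imwrite("pics/s5.png",cv2.resize(s["pixels"][60:260,220:420],None,fx=3,fy=3))
```

```text
[ 0.5799 -0.1313  0.248 ] 5.6 0.2639231425521386 [ 0.4583 -0.546  -1.0134] 0.17677825081334583
```

View pics/w5.png

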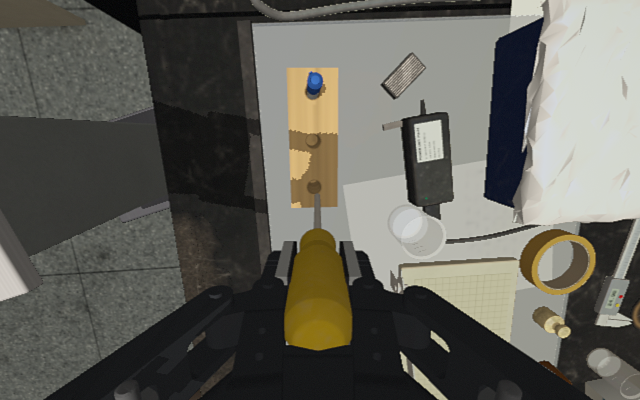

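View pics/s5.png

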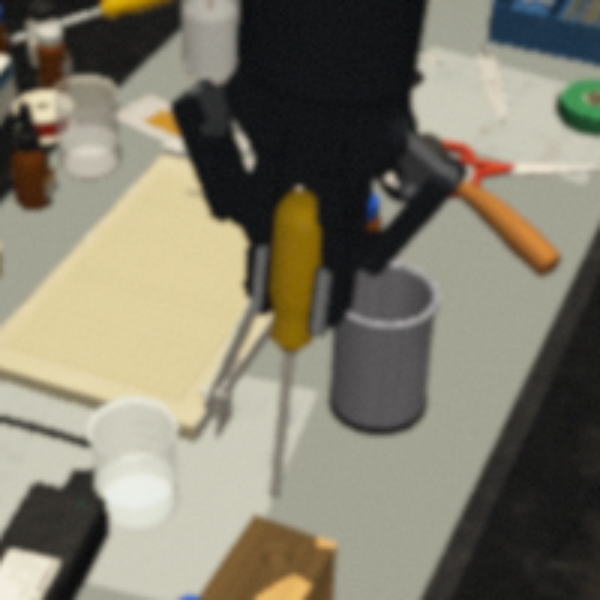

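The screwdriver is free of the block. Its tip is at about (312,226) in the side view and about (314,190) in the wrist view, over the hole. The marker is still standing.

Run:
```python
from h import *
import pickle
np.set_printoptions(precision=4,suppress=True)
o,c,s,t=pickle.load(open("s5.pkl","rb")); W=wcam(o,c)
z=c["pixels"][160:260,270:370]; cv2.imwrite("pics/w5z.png",cv2.resize(z,None,fx=6,fy=6,interpolation=cv2.INTER_CUBIC))
T=tri(W,(315.3,192),s,(312.3,225.8));print(T,totool(o,T[0]))
g=o["eef_pos"]-.019*Rn.from_quat(o["eef_rot"],scalar_first=True).as_matrix()[:,0]
print(g,(g-T[0])/np.linalg.norm(g-T[0]),np.linalg.norm(g-T[0]), Rn.from_quat(o["eef_rot"],scalar_first=True).as_matrix()[:,0])
z=t["pixels"][180:260,330:410]; cv2.imwrite("pics/t5z.png",cv2.resize(z,None,fx=7,fy=7,interpolation=cv2.INTER_CUBIC))
```

```text
(array([ 0.587 , -0.1213,  0.1348]), [np.float64(0.00017948876740249203), np.float64(0.00017948876740257074)]) [113.8428  -1.8051  -2.4893]
[ 0.5786 -0.1325  0.267 ] [-0.0635 -0.0842  0.9944] 0.13287838456652656 [ 0.0709  0.0623 -0.9955]
```

View pics/w5z.png

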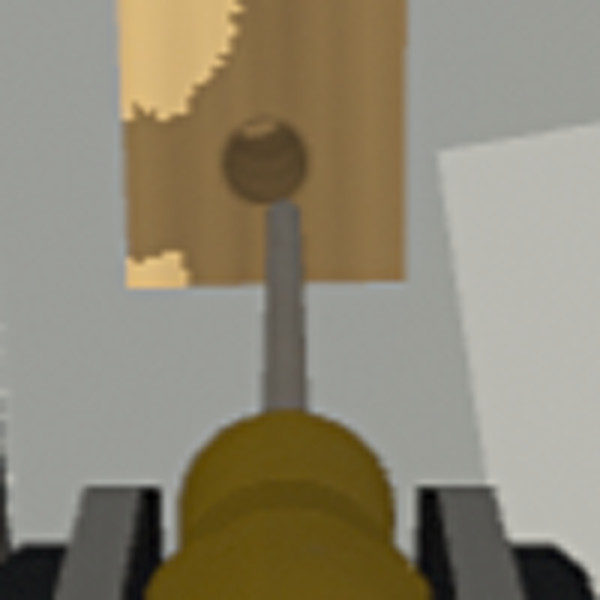

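View pics/t5z.png

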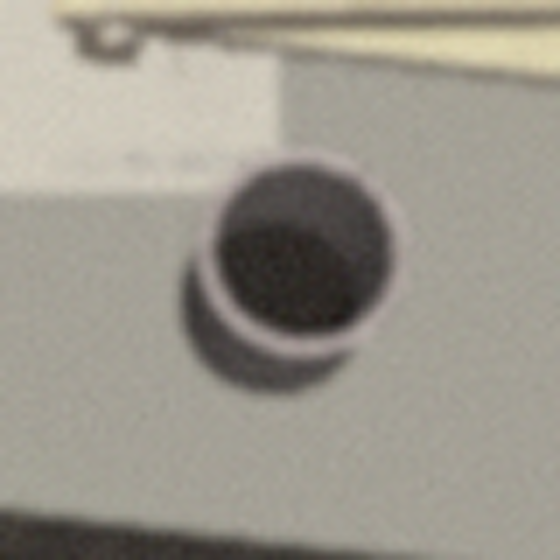

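Cup rim centre is unchanged, about (0.550,-0.349). I'll carry the screwdriver over it at the same height, turning it upright.

```bash
cat >> h.py <<'E'
CUP=np.array([.5497,-.3486]); Y0=np.array([.954,-.30,0])/np.linalg.norm([.954,-.30])
TIP=np.array([.117,-.001,-.0015]) # tip in tool frame
def Rlean(deg):
    z=np.cross([0,0,-1.],Y0); th=np.radians(deg)   # handle leans towards z (horizontal)
    x=-(np.cos(th)*np.array([0,0,1.])+np.sin(th)*z); return np.c_[x,Y0,np.cross(x,Y0)],z
def goal(o,deg,u,ztip):
    Rw,z=Rlean(deg); tip=np.r_[CUP,0]+u*z+[0,0,ztip]; X=tip-Rw@TIP
    return X,rotv(o,Rw),totool(o,X)
E
python3 - <<'E'
from h import *
from bench import ctrl
import pickle
np.set_printoptions(precision=3,suppress=True)
o,c,s,t=pickle.load(open("s5.pkl","rb")); W=wcam(o,c)
T=tri(W,(317.3,193.8),s,(312.3,225.8));print(T,totool(o,T[0]))
o=ctrl.get_obs(); print(*goal(o,0,0,.135))
E
```

```text
(array([ 0.588, -0.124,  0.132]), [np.float64(0.0005546139641422093), np.float64(0.0005546139641422687)]) [116.875  -0.309   0.316]
[ 0.55  -0.35   0.252] [-0.001 -0.081 -0.049] [-20.647  38.232 216.797]
```

>>> {"name": "servo_tool", "arguments": {"targets": [[0,-0.01,-0.007,-3,4,22,-1],[0,-0.025,-0.015,-6,9,52,-1],[0,-0.04,-0.025,-10,16,90,-1],[0,-0.055,-0.035,-13,23,128,-1],[0,-0.07,-0.043,-17,30,166,-1],[0,-0.08,-0.049,-19,35,196,-1],[0,-0.08,-0.049,-20.5,38,215,-1],[0,-0.08,-0.049,-20.5,38,215,-1]]}}

```text
time_s: 6.75
eef_pos: [0.55, -0.3497, 0.2515]
eef_rot: [0.417, 0.571, 0.418, -0.57]
wrist_force: [0.1, 1.2, -0.7]
opening: 0.262
```

```bash
sed -i 's/^TIP=.*/TIP=np.array([.117,0,0])/' h.py
python3 - <<'E'
from h import *
from bench import ctrl
import pickle
np.set_printoptions(precision=3,suppress=True)
o=ctrl.get_obs(); c=ctrl.camera("wrist"); s=ctrl.camera("side");t=ctrl.camera("top"); pickle.dump((o,c,s,t),open("s6.pkl","wb"))
print(o["eef_pos"],o["time_s"],o["opening"],o["wrist_force"],np.abs(o["dq"]).max(),o["q"])
cv2.imwrite("pics/w6.png",c["pixels"]); cv2.imwrite("pics/s6.png",cv2.resize(s["pixels"][60:260,240:440],None,fx=3,fy=3))
cv2.imwrite("pics/t6.png",cv2.resize(t["pixels"][150:280,300:460],None,fx=4,fy=4,interpolation=cv2.INTER_CUBIC))
E
```

```text
[ 0.55  -0.35   0.251] 6.75 0.26236790821489964 [ 0.054  1.198 -0.652] 0.03382471594741183 [-0.749  0.335  1.377  0.001  1.431 -0.441]
```

View pics/w6.png

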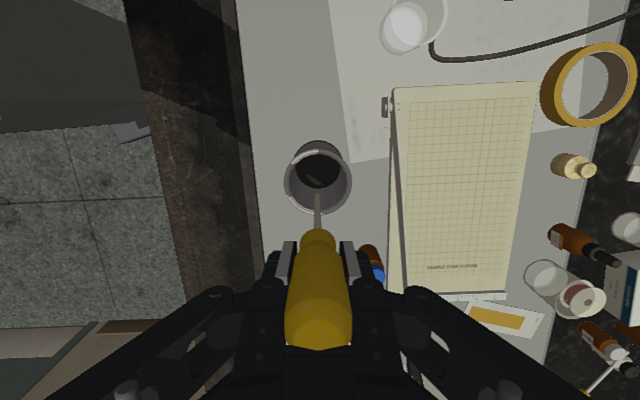

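View pics/s6.png

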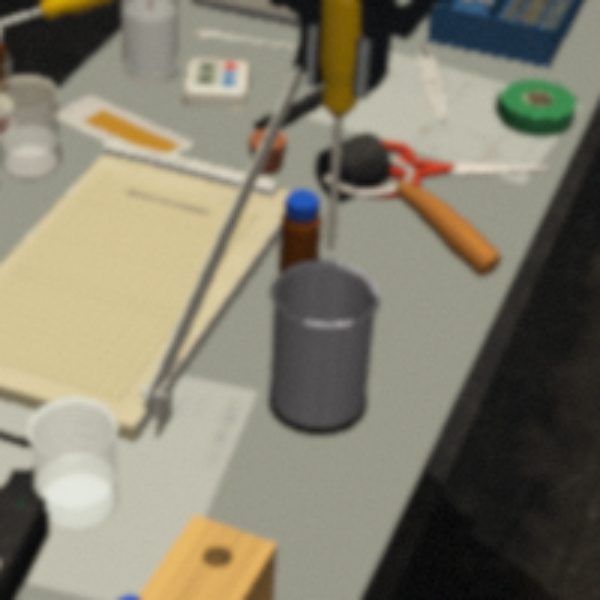

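View pics/t6.png

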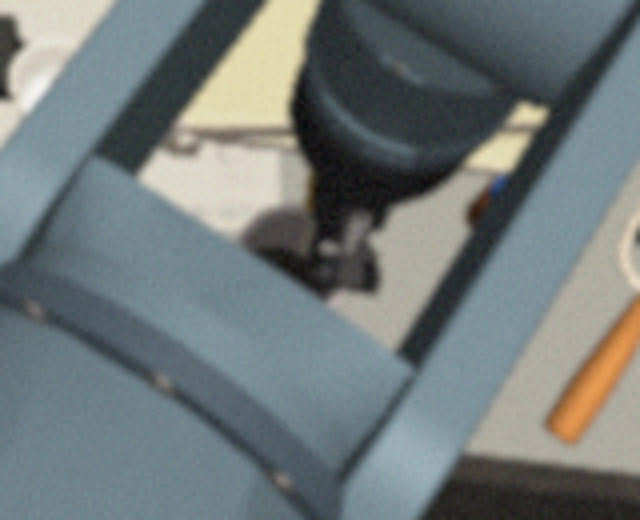

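Wrist view: tip about (317,194), rim centre about (318,181). Side view: tip (350,143), rim centre (348,159). Now I check the offset between tip and cup.

Run:
```python
from h import *
from bench import ctrl
import pickle
np.set_printoptions(precision=4,suppress=True)
o,c,s,t=pickle.load(open("s6.pkl","rb")); W=wcam(o,c)
T=tri(W,(317.4,194),s,(350.3,142.7));print(T[0],totool(o,T[0]))
print("rim side",onz(s,(348.3,159),.095),"pred rim px wrist",proj(W,np.r_[CUP,.095]))
z=c["pixels"][130:230,260:380]; cv2.imwrite("pics/w6z.png",cv2.resize(z,None,fx=6,fy=6,interpolation=cv2.INTER_CUBIC))
p=[proj(W,np.r_[CUP+.033*np.array([np.cos(a),np.sin(a)]),.095]) for a in np.arange(0,6.28,.3)];p=np.array(p);print(p.min(0),p.max(0))
o=ctrl.get_obs()
print(*goal(o,0,0,.06));print(*goal(o,24,-.02,.016))
```

```text
[ 0.5498 -0.3503  0.133 ] [118.5009   0.0645   0.8225]
rim side [ 0.5509 -0.3486  0.095 ] pred rim px wrist [316.7526 182.4124]
[285.5357 151.0079] [348.1311 211.7908]
[ 0.5497 -0.3486  0.177 ] [ 0.0001 -0.0016  0.0005] [74.9286 -0.6179  1.5127]
[ 0.5414 -0.3749  0.1229] [-0.      0.4173  0.0005] [129.0008  -0.5932  29.185 ]
```

View pics/w6z.png

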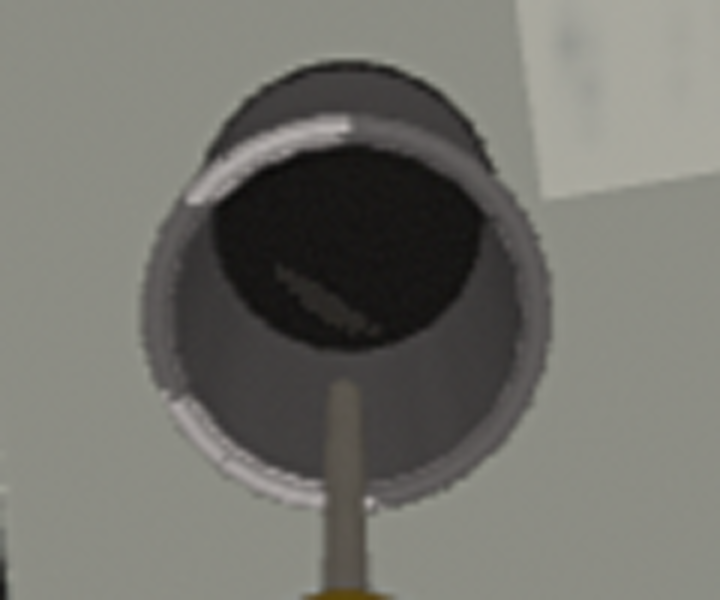

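The tip is within about 2 mm of the cup axis. I lower upright until the tip is about 35 mm below the rim, then lower while leaning.

>>> {"name": "servo_tool", "arguments": {"targets": [[0,0,0,8,-0.5,0.5,-1],[0,0,0,20,-0.5,1,-1],[0,0,0,34,-0.5,1,-1],[0,0,0,48,-0.5,1,-1],[0,0,0,60,-0.5,1,-1],[0,0,0,70,-0.5,1,-1],[0,0,0,75,-0.5,1,-1],[0,0,0,75,-0.5,1,-1]]}}

```text
time_s: 7.9
eef_pos: [0.5499, -0.3481, 0.1766]
eef_rot: [0.418, 0.57, 0.419, -0.57]
wrist_force: [-0.8, -0.5, 0.6]
opening: 0.26
```

Run:
```python
from h import *
from bench import ctrl
import pickle
np.set_printoptions(precision=3,suppress=True)
o=ctrl.get_obs(); c=ctrl.camera("wrist"); 
print(o["eef_pos"],o["time_s"],o["opening"],o["wrist_force"])
cv2.imwrite("pics/w7.png",c["pixels"][100:400,160:480])
for a in [(8,-.006,.045),(16,-.014,.028),(24,-.02,.012)]: print(*goal(o,*a))
```

```text
[ 0.55  -0.348  0.177] 7.9 0.2601954802793801 [-0.795 -0.475  0.579]
[ 0.547 -0.358  0.161] [-0.     0.138  0.001] [15.73   0.011 10.838]
[ 0.544 -0.366  0.14 ] [-0.     0.277  0.001] [36.11  0.03 18.84]
[ 0.541 -0.375  0.119] [-0.     0.417  0.001] [57.676  0.05  28.217]
```

View pics/w7.png

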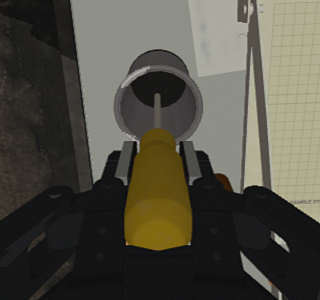

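The tip is inside the cup, about (157,97) in the crop, and central. Now the tilt and final lowering.

>>> {"name": "servo_tool", "arguments": {"targets": [[0,0.07,0,8,0,5,-1],[0,0.14,0,16,0,11,-1],[0,0.21,0,26,0,15,-1],[0,0.277,0,36,0,19,-1],[0,0.35,0,47,0,24,-1],[0,0.417,0,54,0,28,-1],[0,0.417,0,57,0,28,-1],[0,0.417,0,57,0,28,-1]]}}

```text
time_s: 8.95
eef_pos: [0.5419, -0.3748, 0.1204]
eef_rot: [0.323, 0.676, 0.496, -0.44]
wrist_force: [-0.7, -0.5, -0.6]
opening: 0.262
```

Run:
```python
from h import *
from bench import ctrl
import pickle
np.set_printoptions(precision=3,suppress=True)
o=ctrl.get_obs(); c=ctrl.camera("wrist"); s=ctrl.camera("side")
print(o["eef_pos"],o["time_s"],o["opening"],o["wrist_force"],o["torque"],o["q"])
cv2.imwrite("pics/w8.png",c["pixels"][50:400,120:520]); cv2.imwrite("pics/s8.png",cv2.resize(s["pixels"][60:260,240:440],None,fx=3,fy=3))
print(*goal(o,24,-.02,.012))
```

```text
[ 0.542 -0.375  0.12 ] 8.95 0.2623717944549427 [-0.672 -0.466 -0.619] [-0.211  0.039  0.034] [-0.947  0.601  1.334  0.332  1.472 -0.72 ]
[ 0.541 -0.375  0.119] [0.    0.002 0.   ] [ 1.262 -0.445  0.805]
```

View pics/w8.png

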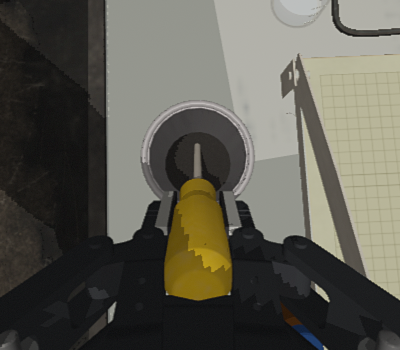

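View pics/s8.png

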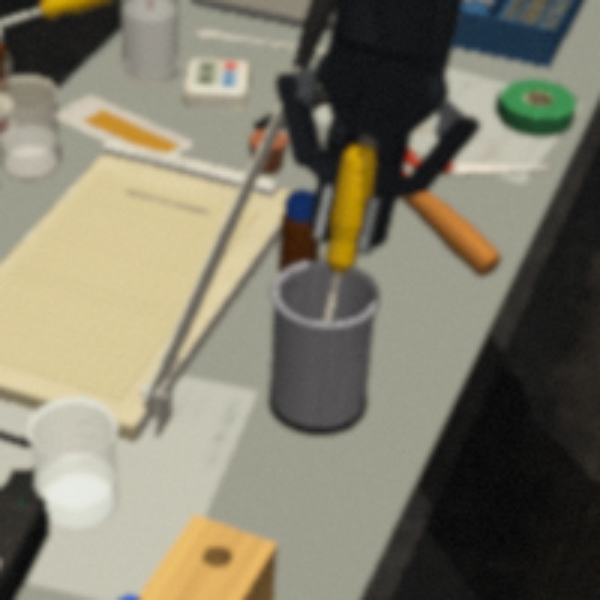

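The tip is deep in the cup and the shaft leans towards the far rim, with no contact force. A small brown bottle stands near one finger, so I check clearance before opening.

Run:
```python
from h import *
from bench import ctrl
import pickle
np.set_printoptions(precision=4,suppress=True)
_,d=pickle.load(open("s0.pkl","rb")); S,T=d["side"],d["top"]
z=T["pixels"][185:225,400:450]; cv2.imwrite("pics/bt.png",cv2.resize(z,None,fx=10,fy=10))
z=S["pixels"][115:160,320:365]; cv2.imwrite("pics/bs.png",cv2.resize(z,None,fx=10,fy=10))
for n,r in (("S",S),("T",T)):
    h=cv2.cvtColor(r["pixels"],cv2.COLOR_BGR2HSV); m=cv2.inRange(h,(105,120,40),(125,255,255)); k,l,s,c=cv2.connectedComponentsWithStats(m)
    for i in range(1,k):
        if 10<s[i,4]<200: print(n,s[i],c[i].round(1))
X=tri(S,(340.5,127.5),T,(427,199));print(X)
o=ctrl.get_obs(); print(totool(o,X[0]))
```

```text
S [385  39  38  30 184] [402.5  49.6]
S [422  43  16   9  42] [428.3  46.7]
S [209  60  12   9  85] [214.9  63.7]
S [384  61  33  19 136] [400.1  70.7]
S [413  69  15  12  66] [419.6  73.7]
S [336 124  10   9  79] [340.3 128.1]
S [ 93 141  11  11  74] [ 98.5 146.1]
S [279 259   8  22 125] [282.7 268.8]
T [355  27  13   8  71] [361.4  30.7]
T [487  52  11  11  91] [491.7  56.9]
T [236 123  14   6  30] [242.6 126.1]
T [285 129   8   5  13] [288.8 130.7]
T [423 194  10   9  73] [427.4 198.1]
T [228 201   7   6  23] [230.3 203.5]
(array([ 0.5789, -0.4901,  0.0691]), [np.float64(0.0018452243676780416), np.float64(0.0018452243676782226)])
[  7.2938  69.3637 111.8844]
```

View pics/bt.png

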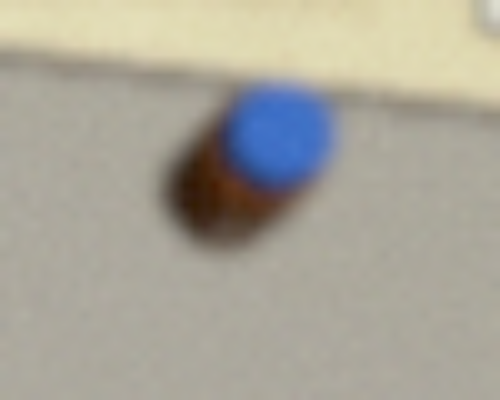

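The bottle is 112 mm away along tool z, so it is clear. Lower 2 mm more and open.

>>> {"name": "servo_tool", "arguments": {"targets": [[0,0,0,2,-0.5,1,-1],[0,0,0,3,-0.5,1,-1],[0,0,0,3,-0.5,1,-0.3],[0,0,0,3,-0.5,1,0],[0,0,0,3,-0.5,1,0.3],[0,0,0,3,-0.5,1,1],[0,0,0,3,-0.5,1,1],[0,0,0,3,-0.5,1,1]]}}

```text
time_s: 10.05
eef_pos: [0.5419, -0.3742, 0.1179]
eef_rot: [0.323, 0.676, 0.496, -0.439]
wrist_force: [0.1, 0.1, -0.5]
opening: 0.996
```

Run:
```python
from h import *
from bench import ctrl
np.set_printoptions(precision=3,suppress=True)
o=ctrl.get_obs(); c=ctrl.camera("wrist"); s=ctrl.camera("side")
print(o["eef_pos"],o["time_s"],o["opening"],o["wrist_force"])
cv2.imwrite("pics/w9.png",c["pixels"][50:400,120:520]); cv2.imwrite("pics/s9.png",cv2.resize(s["pixels"][60:260,240:440],None,fx=3,fy=3))
```

```text
[ 0.542 -0.374  0.118] 10.05 0.9964739328982953 [ 0.125  0.073 -0.513]
```

View pics/w9.png

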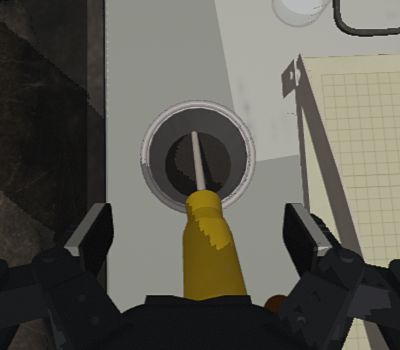

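View pics/s9.png

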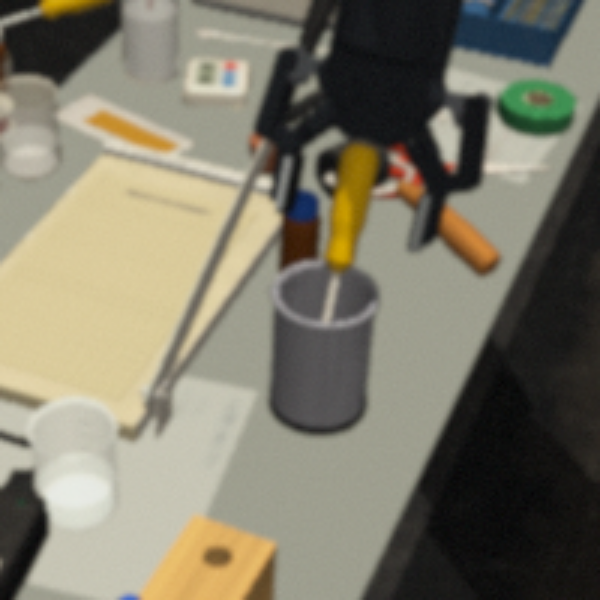

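Released: the screwdriver leans in the upright cup, free between the open jaws. I retract along the tool axis.

>>> {"name": "servo_tool", "arguments": {"targets": [[0,0,0,-8,0,1,1],[0,0,0,-22,0,3,1],[0,0,0,-38,0,5,1],[0,0,0,-56,0,5,1],[0,0,0,-76,0,5,1],[0,0,0,-98,0,5,1],[0,0,0,-118,0,5,1],[0,0,0,-130,0,5,1]]}}

```text
time_s: 11.15
eef_pos: [0.5248, -0.4297, 0.2366]
eef_rot: [0.324, 0.676, 0.495, -0.439]
wrist_force: [0.2, -0.8, -0.0]
opening: 0.993
```

Run:
```python
from h import *
from bench import ctrl
np.set_printoptions(precision=3,suppress=True)
o=ctrl.get_obs(); c=ctrl.camera("wrist"); s=ctrl.camera("side")
print(o["eef_pos"],o["time_s"],o["opening"],o["wrist_force"])
cv2.imwrite("pics/w10.png",c["pixels"]); cv2.imwrite("pics/s10.png",cv2.resize(s["pixels"][60:320,230:490],None,fx=2.3,fy=2.3))
```

```text
[ 0.525 -0.43   0.237] 11.15 0.9934493520689658 [ 0.213 -0.811 -0.004]
```

View pics/w10.png

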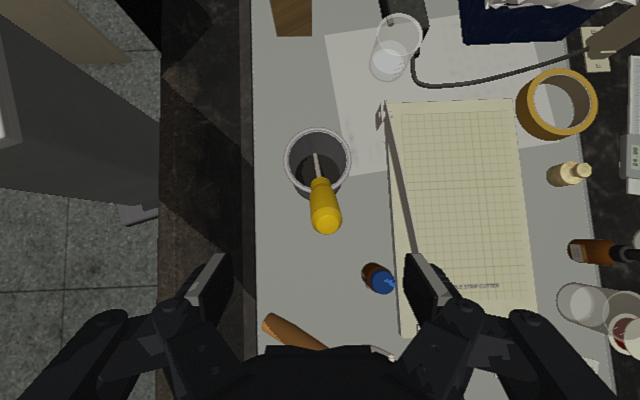

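View pics/s10.png

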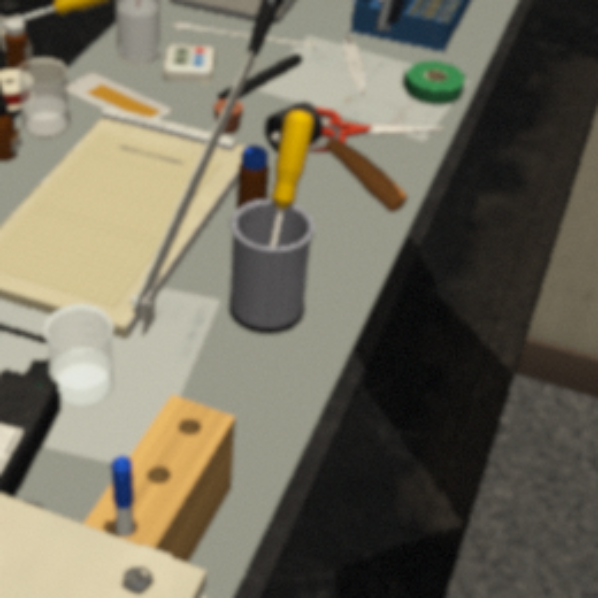

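The screwdriver stands in the upright cup, the marker is still in the block and the gripper is clear. I hold for a second, recheck, and hand in.

>>> {"name": "servo_tool", "arguments": {"targets": [[0,0,0,-10,0,0,1],[0,0,0,-20,0,0,1],[0,0,0,-20,0,0,1],[0,0,0,-20,0,0,1],[0,0,0,-20,0,0,1],[0,0,0,-20,0,0,1],[0,0,0,-20,0,0,1],[0,0,0,-20,0,0,1]]}}

```text
time_s: 12.25
eef_pos: [0.5224, -0.4375, 0.2547]
eef_rot: [0.324, 0.676, 0.495, -0.44]
wrist_force: [0.6, 0.8, -0.9]
opening: 0.994
```

Run:
```python
from h import *
from bench import ctrl
im=[]
for i in range(2):
    s=ctrl.camera("side")["pixels"]; k,l,st,c=cv2.connectedComponentsWithStats(ymask(s))
    print([(st[j].tolist(),c[j].round(2).tolist()) for j in range(1,k) if st[j,4]>100])
cv2.imwrite("pics/s11.png",s)
o=ctrl.get_obs();print(o["time_s"],abs(o["dq"]).max()); print(ctrl.hand_in())
```

```text
[([253, 51, 26, 15, 220], [265.95, 58.24]), ([349, 107, 18, 43, 472], [356.6, 126.23])]
[([253, 51, 26, 15, 220], [265.97, 58.28]), ([349, 107, 18, 43, 471], [356.57, 126.36])]
12.35 0.001830699393154288
the job is handed in; nothing more can be done
None
```

View pics/s11.png

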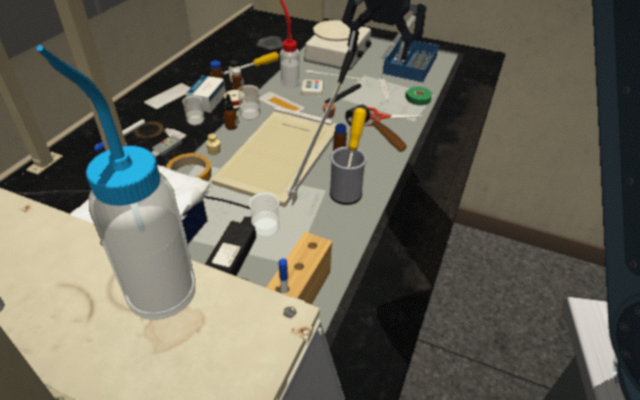

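The screwdriver is standing in the steel cup, and I handed the job in at 12.35 s of the 35 s allowed. I pulled it straight up out of the block and lowered it tip first to about 3–5 mm above the cup floor by estimate. There I tilted it about 24° so it would lean gently on the rim, then let go and backed the gripper away.

**Last checks:** In the final side view the screwdriver leans at rest in the cup, with its handle at (357,126) in two pictures taken just before handing in. The cup is upright, the marker is still in the block, and the arm was still and touching nothing. The wrist forces reported after each move stayed around 2 N or less.

**One disagreement:** The screwdriver's lean had changed between the first pictures and the approach. My first position for the handle was about 9 mm off, so I measured it again before gripping. I don't know what made it shift.

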